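Check the stroke of a hand vacuum pump's lever

TASK

Check the hand vacuum pump's lever before use: with the outside of the fingers, press the lever in towards the fixed bar until it comes up against its stop, short of the bar, and keep it there for about a second. Then let it spring all the way back out and move clear of it. Press it firmly but do not force it, do not take it between the fingers, do not touch the bar, and leave the glassware and the cork ring where they stand.

Things in the scene. Friction and masses are not known exactly. Their poses are not given: they have to be found in the camera images.
- pump: hand vacuum pump lying on its side, bolted to a dark base plate 190 x 240 x 12 mm on the bench; immovable. Origin: on the bench, 5 mm from the plate's centre in +y, z up. In its frame the black barrel (gauge on top, 134 mm high) runs along x at y = +75 mm, x -116 to +44; bar and lever stick out towards -y. The lever is on the -x side of the bar, is pressed towards +x; the bench before it is free.
- bar: fixed grip bar of the pump: black, round, 24 mm across, 135 mm long, level, centre line 85 mm above the bench. Origin: its root, on its centre line, at pump x = +30, y = +40 mm; it runs from there along its own -y (the pump's). Not to be touched.
- lever (a joint): angle of the aluminium lever, rad: 0 fully out, where its spring holds it; grows as it is pressed in; a rigid stop ends it at 0.45 and leaves 16 mm free between its tip and the bar (about 65 mm when out). Pushed 80 mm from the pivot it takes about 3 N at first and 7 N just before the stop. Let go, it springs back to 0 in under a second.
- pivot (a point): the lever's upright pivot axis, 85 mm above the bench, fixed to the pump, at pump x = -18, y = +40 mm. Axes as the pump's.
- lever_face (a point): place to push: on the lever's outer face (away from the bar), mid-height, 80 mm from the pivot, which lies at x +6, y +80 mm from it. Flat blade 12 mm thick, 72 to 98 mm above the bench, 121 mm long from the pivot, round end 18 mm across. Axes turn with the lever: x through the blade towards the bar, -y to its free end, z up; x is yawed from the pump's x by -0.35 rad when out, +0.10 at the stop.
- flask: loose conical glass flask with an orange stopper, 76 mm across its foot, 120 mm tall, standing beyond the free end of bar and lever. Origin: centre of its underside. To be left alone.
- bottle: loose brown glass jar with a black cap, 60 mm across, 110 mm tall, standing behind the bar. Origin: centre of its underside. To be left alone.
- cork_ring: loose cork ring (flask support), 84 mm across, 25 mm tall, lying on the bench beyond the barrel. Origin: centre of its underside. To be left alone.

How it is judged:
On the way:
1. the fingers hold the lever pressed in against its stop (0.42 rad or more) for 0.7 s (value of joint lever above 0.42 rad and contact force between the fingers and lever above 1 N), for 0.7 s.
At the end, for the whole second after the job is handed in: the lever has been held against its stop and is back out (within 0.04 rad of fully out) and at rest; flask, jar and cork ring stand within 15 mm of where they were (value of joint lever below 0.04 rad and velocity of joint lever between -0.05 and 0.05 rad/s and distance of each of flask, bottle, cork_ring from where it was at the start of the episode below 0.015 m); the robot touches nothing.
It fails at once if the lever is forced: the fingers push on it with more than 40 N (contact force between the fingers and lever above 40 N).
It fails at once if the lever is taken between the fingers instead of being pushed from outside (contact force between the fingers and lever above 0.5 N and x of the grasp point in the frame of lever_face between 0.002 and 0.05 m and z of the grasp point in the frame of lever_face below 0.02 m and y of the grasp point in the frame of lever_face between -0.04 and 0.08 m).
It fails at once if the fixed bar is touched (contact force between any of the fingers, the arm and bar above 1 N).
It fails at once if the lever is pushed with the arm or the gripper's body instead of the fingers (contact force between the arm and lever above 1 N).
It fails at once if the flask, the jar or the cork ring is moved more than 15 mm, lifted or tipped (distance of any of flask, bottle, cork_ring from where it was at the start of the episode above 0.015 m or angle between any of flask, bottle, cork_ring's own z axis and vertical above 0.2 rad).
It also fails if it takes over 35 s, if anything falls off the work surface, if the arm or the gripper's body presses on something with over 40 N, if the wrist force passes 120 N, or if a joint passes its speed limit or range.

ROBOT

A 6-joint arm with a two-finger parallel gripper is mounted at the origin on the work surface. World frame = base frame: x ahead of the robot, y to its left, z up, the work surface at z = 0. Lengths are in m, angles in rad, forces in N, time in s.
With the tool pointing down it reaches from about 0.35 to 0.85 m from the base axis. Payload 8.1 kg.
Tool frame: the origin (TCP) lies on the mounting face of the last link; the fingertips stand 186 mm ahead of it and the grasp point (between the pads) lies 167 mm ahead of it; z points along the fingers, y is the line along which they close (so a half turn about z gives the same grasp; the last joint's range is limited). The gripper opens to 93 mm and grips with 3 to 60 N. Pads are 15 mm wide; open, the fingers measure 128 mm over their backs; the gripper's body (75 mm by 188 mm) begins 65 mm behind the grasp point.
Start: joints at [1.169, 0.13, 1.488, -0, 1.523, -0.085], TCP at [0.187, 0.57, 0.405] pointing down, gripper open.
Joint ranges: [-2.96, 2.96], [-0.89, 2.26], [0.02, 2.5], [-1.34, 4.48], [0, 2.73], [-2.66, 2.66]. Speed limits (rad/s): [2.39, 2.39, 2.79, 3.14, 3.14, 3.14].

INTERFACE

Orientations are given as a rotation vector (axis times angle).
In Python, from plant import * gives the robot as it stands. The module is installed in compiled form; this text tells all that it offers.
- The arm moves only by the tool arm_command, never from a script. Its argument "increments" is a list of rows, each a list of 6 numbers: the shift along the tool's x, y, z in units of 0.2 m (1.0 is 0.2 m), then the turn, a rotation vector about the tool's x, y, z in units of pi rad (1.0 is pi rad). A call has exactly 5 rows; each row is the pose to reach, as a shift and turn from the pose commanded when the call began, along the tool's axes at that moment, turning the shorter way round; what a row does not reach only later rows make up. A row lasts 1/8 s, in which the tool goes at most 62.5 mm and 10.7 degrees, less where a joint would pass 70% of its speed; a pose out of reach is approached as far as the arm can. A call with a number of a shift or a turn outside -1 to 1 is refused whole. A call with a gripper value outside its range is refused whole. "fingers" is the closure, from -1 (fully open) to 1 (shut), set as the call begins (left out, the last holds). The fingers move at their own pace and stop on an object; "force" is the grip in N (left out, the last holds). Time passes only in rows, so rows that repeat a pose let the fingers close, or fill a call up. It gives the time, the measured TCP pose, the force, the opening and the grip force at its end, in the units of the state.
- read_state(): the state, without advancing time (a new reading comes with each control period).
- read_camera(name): name is "scene" or "top"; returns a dict with "image" (420x560x3 uint8, red, green, blue), "fx", "fy", "cx", "cy" (pixels), "k1" (the pictures are not rectified: a ray, as slopes to the right and down, at radius r is drawn at 1 + k1 r^2 times it, then the intrinsics apply), "T" (4x4, takes a point from camera to world coordinates). Camera axes: x right, y down, z forward; pixel columns grow to the right and rows downward; lengths in m; the calibration is good to about 2 mm. A picture is of the moment at which its call begins. There is no depth.
- close_job(): hands the job in; it is judged then, once.
The state is a dict: "t": time; "q": joint angles; "dq": joint speeds; "joint_torque": joint torques, N m; "tool_pos": TCP position; "orientation": TCP orientation; "force": force on the tool from outside, world axes, zero at the start; "wrist_torque": the same for the moment, N m; "opening": finger opening in m; "gripper_force": force on a finger pad.
Only numpy, scipy, OpenCV 4.12 (cv2) and the standard library are available. Lean on these libraries where they do the work, as an engineer would, in place of code of your own. Each camera call takes 0.05 s, during which the arm holds its last target. There are 200 camera calls.

## Working session

There is one attempt and no reset: what is moved stays moved. The work goes in short steps, Python scripts to look and compute and a tool call to move; the robot and the scene stay as the last step left them, time stands still between calls to the robot, and variables do not carry over. Pictures are saved under pics/ and viewed, at most 10 in all, crops included, and the job is handed in when it is done.

Besides the shell and the picture viewer there is one more tool, called after ">>>" as name([rows], argument=value, ...), one row to a line, values as JSON. arm_command: Moves the arm, as the interface text tells. Shifts and turns lie within -1 to 1; 1 stands for 0.2 m of shift or pi rad of turn. Its arguments: {"type":"object","properties":{"increments":{"type":"array","items":{"type":"array","items":{"type":"number","minimum":-1,"maximum":1}}},"fingers":{"type":"number"},"force":{"type":"number"}},"required":["increments"]}

```bash
mkdir -p pics; python3 - <<'E'
from plant import *
import cv2
s=read_state();print({k:np.round(v,3) if 0 else v for k,v in s.items()})
for n in("scene","top"):
    c=read_camera(n);cv2.imwrite(f"pics/{n}0.png",c["image"][:,:,::-1]);print(n,c["fx"],c["fy"],c["cx"],c["cy"],c["k1"],c["T"].tolist())
E
```

```text
{'t': 0.0, 'q': array([ 1.16858477e+00,  1.31174211e-01,  1.48925454e+00, -2.34110536e-05,
        1.52296288e+00, -8.53536031e-02]), 'dq': array([-0.00042539,  0.00010731, -0.00038393,  0.00076005, -0.00023259,
        0.00080336]), 'joint_torque': array([ 2.15310662e-03, -5.59854162e+01, -4.91758919e+01,  7.72890123e-02,
        3.49329296e-02, -1.57227287e-04]), 'tool_pos': array([0.18682151, 0.56994693, 0.40369292]), 'orientation': array([-4.95572928e-01, -3.10184118e+00,  2.75078933e-03]), 'force': array([0.17466452, 0.58469116, 0.1734415 ]), 'wrist_torque': array([0.00126858, 0.03795501, 0.02435578]), 'gripper_force': 0.0, 'opening': 0.09316302009963612}
scene 522.6803888987516 522.6803888987516 281.05931976206404 209.61133680763186 -0.012581208537766939 [[0.7074568551604525, 0.466167828610443, -0.5312178024644012, 1.2504857110905008], [0.706741050466298, -0.46164430210761276, 0.5360985225845798, -0.5241421699224984], [0.00467821250870182, -0.7547000025839408, -0.656053367057531, 0.822760734776263], [0.0, 0.0, 0.0, 1.0]]
top 419.6498761098823 419.6498761098823 281.93738485665443 210.88617945040428 -0.040113576631698684 [[0.006513928181099223, -0.9968734978651983, 0.07874514584186333, 0.5830955205490624], [-0.9999767459035265, -0.006652680701410273, -0.0014998305501578927, 0.06790026243533227], [0.0020190076388129333, -0.07873354490615754, -0.9968936515570077, 0.8998508501552278], [0.0, 0.0, 0.0, 1.0]]
```

View pics/scene0.png

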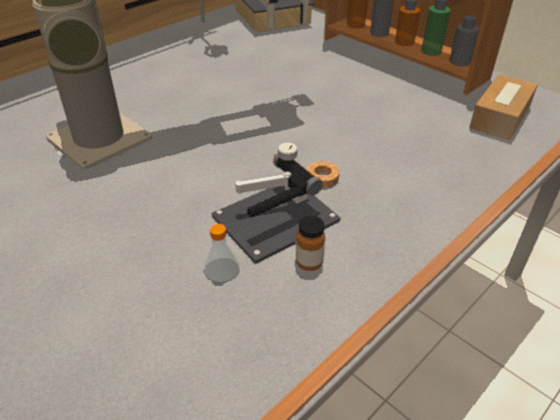

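View pics/top0.png

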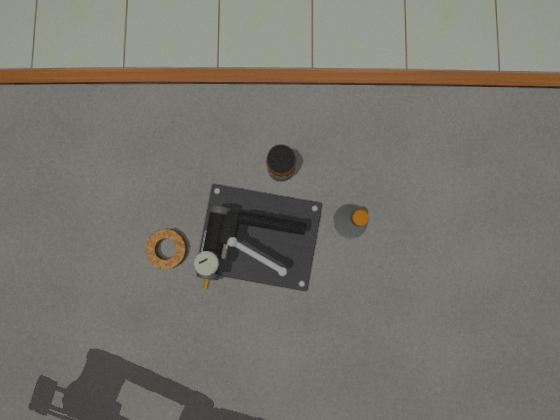

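The scene shows the pump right of the centre, with the flask at (220,255), the jar at (310,245) and the ring at (322,175). In the top view the lever runs from its pivot at (232,242) to its tip at (283,272). The bar runs from (238,218) to (306,228), so pump +x points roughly along world +x.

```bash
cat >h.py <<'E'
from plant import *
import numpy as np,cv2
def rays(c,px):
    px=np.array(px,float).reshape(-1,2)
    d=(px-[c["cx"],c["cy"]])/[c["fx"],c["fy"]]
    u=d.copy()
    for _ in range(10): u=d/(1+c["k1"]*(u**2).sum(1,keepdims=True))
    return np.c_[u,np.ones(len(u))]@c["T"][:3,:3].T
def plane(c,px,z):
    r=rays(c,px);o=c["T"][:3,3];return o+r*((z-o[2])/r[:,2])[:,None]
def proj(c,P):
    p=(np.atleast_2d(P)-c["T"][:3,3])@c["T"][:3,:3];u=p[:,:2]/p[:,2:]
    return u*(1+c["k1"]*(u**2).sum(1,keepdims=True))*[c["fx"],c["fy"]]+[c["cx"],c["cy"]]
E
python3 - <<'E'
from h import *
c=read_camera("top");im=c["image"];hsv=cv2.cvtColor(im,cv2.COLOR_RGB2HSV)
m=((hsv[...,2]>135)&(hsv[...,1]<60)).astype(np.uint8);m[:170]=0;m[310:]=0;m[:,:190]=0;m[:,335:]=0
n,l,st,ce=cv2.connectedComponentsWithStats(m)
for i in range(1,n):
    if st[i,4]>5: print(st[i],ce[i].round(1),plane(c,ce[i],.012).round(4)[0,:2])
# plate: dark
d=(hsv[...,2]<62).astype(np.uint8);d[:182]=0;d[295:]=0;d[:,:190]=0;d[:,328:]=0
np.save('/tmp/m.npy',m)
print(int(hsv[240,330,2]),int(hsv[260,260+45,2]))
cr=im[170:310,180:380];cv2.imwrite("pics/crop.png",cv2.resize(cr,None,fx=4,fy=4,interpolation=cv2.INTER_CUBIC)[:,:,::-1])
E
```

```text
[215 189   4   4  16] [216.5 190.5] [0.6959 0.2064]
[313 206   4   5  15] [314.5 207.9] [ 0.6601 -0.0025]
[228 238  58  38 341] [256.8 256.1] [0.5575 0.1188]
[194 252  24  23 412] [205.6 263.1] [0.542  0.2266]
[299 281   5   5  19] [301.4 283.2] [0.5014 0.0248]
120 66
```

View pics/crop.png

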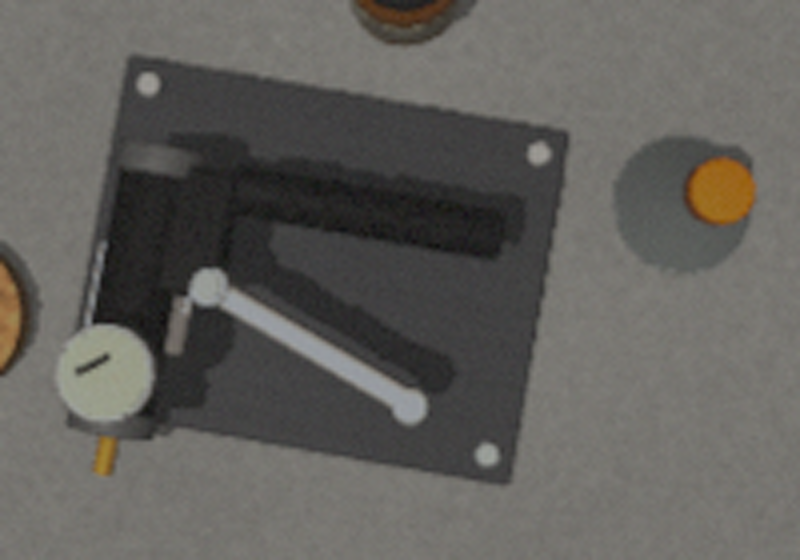

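The crop shows three plate screws (crop 148,84; 539,153; 487,455). The pivot dot is at crop (208,287) and the lever's end dot at (409,405). I'll check the pose from the screws against these dots.

```bash
cat >>h.py <<'E'
A,B,C=np.array([[.6959,.2064],[.6601,-.0025],[.5014,.0248]])
yaw=-.170
Rz=lambda a:np.array([[np.cos(a),-np.sin(a)],[np.sin(a),np.cos(a)]])
O=(A+C)/2+Rz(yaw)@[0,.005]
piv=O+Rz(yaw)@[-.018,.04]
def face(th,x=-.006,y=-.08): return piv+Rz(yaw-.35+th)@[x,y]
E
python3 - <<'E'
from h import *
from scipy.spatial.transform import Rotation as Rn
c=read_camera("top");s=read_camera("scene")
print(O,piv,face(0),face(.45),Rn.from_rotvec(read_state()["orientation"]).as_matrix().round(3).tolist())
t=face(0,0,-.112)
for P in(piv,t):print(proj(c,[*P,.1]),proj(s,[*P,.1]))
print(plane(c,[[232,241.75],[282.3,271.3]],.1)[:,:2])
E
```

```text
[0.59949591 0.12052792] [0.58852268 0.1629966 ] [0.54356535 0.09655234] [0.57694195 0.08361217] [[-0.95, 0.312, -0.0], [0.312, 0.95, -0.001], [0.0, -0.001, -1.0]]
[[231.11703504 240.81487657]] [[287.15928167 174.45318818]]
[[282.02051998 270.63434764]] [[239.07432193 182.22140931]]
[[0.58676014 0.16128852]
 [0.53162418 0.06526395]]
```

>>> arm_command([
  [-0.15,-0.12,0,0,0,0],
  [-0.3,-0.24,0,0,0,0],
  [-0.45,-0.36,0,0,0,0],
  [-0.6,-0.48,0,0,0,0],
  [-0.74,-0.59,0,0,0,0],
], fingers=1, force=20)

```text
t: 0.88
tool_pos: [0.2913, 0.4107, 0.4047]
orientation: [0.496, 3.102, -0.0]
force: [0.7, -0.7, -0.4]
opening: 0.0478
gripper_force: 0.0
```

>>> arm_command([
  [-0.15,-0.12,0,0,0,0],
  [-0.3,-0.24,0,0,0,0],
  [-0.45,-0.36,0,0,0,0],
  [-0.6,-0.48,0,0,0,0],
  [-0.74,-0.59,0,0,0,0],
])

```text
t: 1.5
tool_pos: [0.3952, 0.2525, 0.4048]
orientation: [0.496, 3.102, 0.0]
force: [1.4, -0.2, -0.4]
opening: 0.0013
gripper_force: 0.0
```

>>> arm_command([
  [-0.15,-0.12,0,0,0,0],
  [-0.3,-0.24,0,0,0,0],
  [-0.45,-0.36,0,0,0,0],
  [-0.6,-0.48,0,0,0,0],
  [-0.74,-0.59,0,0,0,0],
])

```text
t: 2.12
tool_pos: [0.4991, 0.0942, 0.4047]
orientation: [0.496, 3.102, 0.0]
force: [0.8, 0.5, 0.1]
opening: 0.0004
gripper_force: 0.0
```

>>> arm_command([
  [0,0,0.2,0,0,0],
  [0,0,0.4,0,0,0],
  [0,0,0.6,0,0,0],
  [0,0,0.75,0,0,0],
  [0,0,0.79,0,0,0],
])

```text
t: 2.75
tool_pos: [0.4974, 0.0953, 0.2445]
orientation: [-0.495, -3.098, 0.002]
force: [-0.0, 0.0, 0.0]
opening: 0.0006
gripper_force: 0.0
```

```bash
python3 - <<'E'
from h import *
c=read_camera("top")["image"][150:330,180:390];s=read_camera("scene")["image"][120:300,180:390]
cv2.imwrite("pics/p1.png",cv2.resize(np.vstack([c,s])[:,:,::-1],None,fx=1.6,fy=1.6))
print(read_state()["force"],read_state()["tool_pos"])
E
```

```text
[0.10641322 0.57273617 0.17274112] [0.49828736 0.0954315  0.24633061]
```

View pics/p1.png

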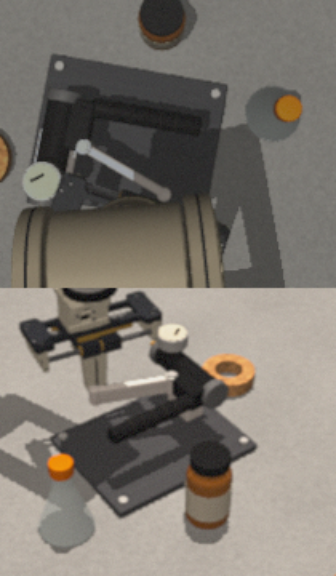

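The image shows the closed fingers on the lever's outer side, clear of the lever, gauge and glassware. I'll push along tool -x.

>>> arm_command([
  [-0.04,0,0,0,0,0],
  [-0.08,0.005,0,0,0,0],
  [-0.12,0.01,0,0,0,0],
  [-0.16,0.015,0,0,0,0],
  [-0.2,0.02,0,0,0,0],
])

```text
t: 3.48
tool_pos: [0.5381, 0.0868, 0.2465]
orientation: [-0.495, -3.101, -0.0]
force: [-4.0, -1.0, 0.4]
opening: 0.0002
gripper_force: 1.9
```

>>> arm_command([
  [-0.02,0,0,0,0,0],
  [-0.04,0,0,0,0,0],
  [-0.06,0,0,0,0,0],
  [-0.08,0,0,0,0,0],
  [-0.08,0,0,0,0,0],
])

```text
t: 4.1
tool_pos: [0.5526, 0.0814, 0.2464]
orientation: [-0.495, -3.1, 0.002]
force: [-6.6, -1.4, 3.8]
opening: 0.0005
gripper_force: 3.1
```

```bash
python3 - <<'E'
from h import *
c=read_camera("top")["image"][150:330,180:390];s=read_camera("scene")["image"][120:300,180:390]
cv2.imwrite("pics/p2.png",cv2.resize(np.vstack([c,s])[:,:,::-1],None,fx=1.6,fy=1.6))
print(read_state()["force"],read_state()["tool_pos"])
E
```

```text
[-6.76181682 -1.63101425  2.43796294] [0.55254051 0.08147049 0.24636869]
```

View pics/p2.png

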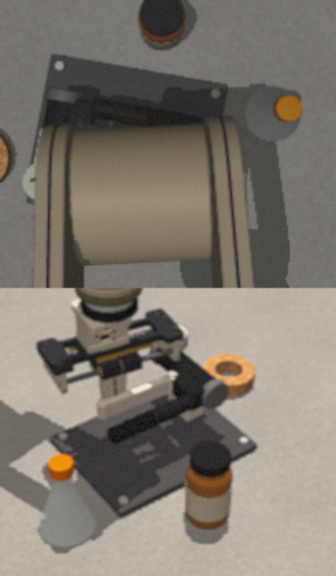

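The lever is moving in on the outside of the fingers, with a wide gap to the bar remaining. I'll go on in smaller steps.

>>> arm_command([
  [-0.01,0,0,0,0,0],
  [-0.02,0,0,0,0,0],
  [-0.03,0,0,0,0,0],
  [-0.03,0,0,0,0,0],
  [-0.03,0,0,0,0,0],
])

```text
t: 4.82
tool_pos: [0.5581, 0.0799, 0.2463]
orientation: [-0.495, -3.1, 0.001]
force: [-6.8, -0.3, 2.4]
opening: 0.0005
gripper_force: 3.4
```

>>> arm_command([
  [-0.005,0,0,0,0,0],
  [-0.01,0,0,0,0,0],
  [-0.015,0,0,0,0,0],
  [-0.015,0,0,0,0,0],
  [-0.015,0,0,0,0,0],
])

```text
t: 5.45
tool_pos: [0.561, 0.0791, 0.2463]
orientation: [-0.495, -3.1, 0.0]
force: [-6.8, 1.3, 1.4]
opening: 0.0003
gripper_force: 3.6
```

>>> arm_command([
  [-0.005,0,0,0,0,0],
  [-0.01,0,0,0,0,0],
  [-0.01,0,0,0,0,0],
  [-0.01,0,0,0,0,0],
  [-0.01,0,0,0,0,0],
])

```text
t: 6.08
tool_pos: [0.5628, 0.0787, 0.2463]
orientation: [-0.495, -3.1, -0.0]
force: [-7.3, 2.3, 2.0]
opening: 0.0002
gripper_force: 3.6
```

>>> arm_command([
  [-0.005,0,0,0,0,0],
  [-0.01,0,0,0,0,0],
  [-0.01,0,0,0,0,0],
  [-0.01,0,0,0,0,0],
  [-0.01,0,0,0,0,0],
])

```text
t: 6.7
tool_pos: [0.5641, 0.0784, 0.2462]
orientation: [-0.494, -3.098, -0.001]
force: [-12.1, 4.2, 5.2]
opening: 0.0003
gripper_force: 6.4
```

The force has jumped from 7 to 13 N at the predicted stop position, so I'll press slightly more and hold.

>>> arm_command([
  [-0.004,0,0,0,0,0],
  [-0.004,0,0,0,0,0],
  [-0.004,0,0,0,0,0],
  [-0.004,0,0,0,0,0],
  [-0.004,0,0,0,0,0],
])

```text
t: 7.32
tool_pos: [0.5645, 0.0784, 0.2462]
orientation: [-0.493, -3.097, -0.001]
force: [-15.6, 4.6, 8.9]
opening: 0.0007
gripper_force: 8.1
```

>>> arm_command([
  [0,0,0,0,0,0],
  [0,0,0,0,0,0],
  [0,0,0,0,0,0],
  [0,0,0,0,0,0],
  [0,0,0,0,0,0],
])

```text
t: 7.95
tool_pos: [0.5645, 0.0784, 0.2462]
orientation: [-0.493, -3.097, -0.001]
force: [-15.4, 5.3, 8.2]
opening: 0.0006
gripper_force: 8.1
```

```bash
python3 - <<'E'
from h import *
S=read_camera("scene")
s=S["image"][120:300,180:390]
cv2.imwrite("pics/p3.png",cv2.resize(s[:,:,::-1],None,fx=3.5,fy=3.2))
for th in(0,.35,.45):
    p=face(th,0,-.112);print(th,(proj(S,[*p,.098])-[180,120])*[3.5,3.2])
print(read_state()["force"])
E
```

```text
0 [[206.90963433 201.35846768]]
0.35 [[230.05837059 233.21941079]]
0.45 [[240.43825993 241.41859056]]
[-16.14604728   4.31923348   9.13441425]
```

View pics/p3.png

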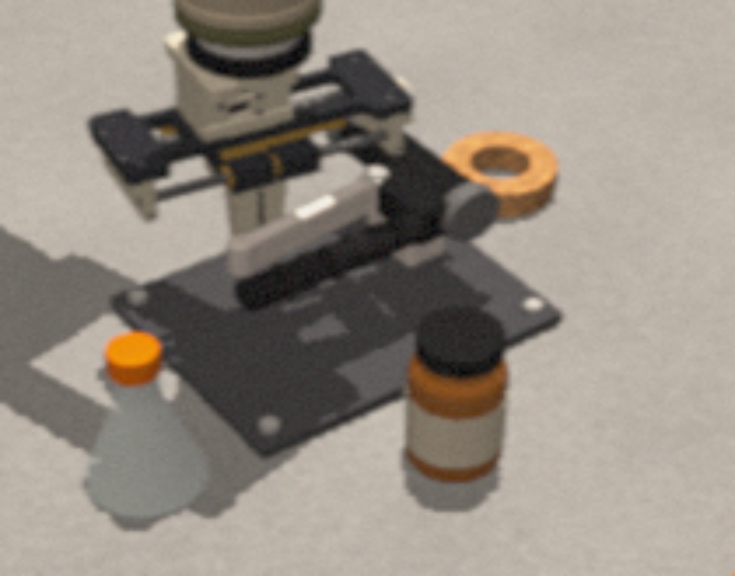

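The lever's tip is at about (238,242), matching the prediction for 0.45 rad. It is at its stop, has been held there over 1.2 s, and the glassware is untouched. Now I'll release it and back off.

>>> arm_command([
  [0.05,0,0,0,0,0],
  [0.12,0,0,0,0,0],
  [0.2,0,0,0,0,0],
  [0.3,0,0,0,0,0],
  [0.4,0,0,0,0,0],
])

```text
t: 8.62
tool_pos: [0.49, 0.1027, 0.2472]
orientation: [0.495, 3.1, 0.001]
force: [-0.1, 0.4, 0.1]
opening: 0.0002
gripper_force: 0.0
```

>>> arm_command([
  [0.1,0,-0.1,0,0,0],
  [0.1,0,-0.3,0,0,0],
  [0.2,0,-0.5,0,0,0],
  [0.3,0,-0.6,0,0,0],
  [0.3,0,-0.6,0,0,0],
])

```text
t: 9.25
tool_pos: [0.4334, 0.1216, 0.3692]
orientation: [0.493, 3.097, 0.003]
force: [0.9, 0.0, -0.1]
opening: 0.0006
gripper_force: 0.0
```

>>> arm_command([
  [0,0,0,0,0,0],
  [0,0,0,0,0,0],
  [0,0,0,0,0,0],
  [0,0,0,0,0,0],
  [0,0,0,0,0,0],
])

```text
t: 9.88
tool_pos: [0.4331, 0.1211, 0.3665]
orientation: [-0.496, -3.102, 0.0]
force: [0.5, 0.2, 0.7]
opening: 0.0006
gripper_force: 0.0
```

```bash
python3 - <<'E'
from h import *
c=read_camera("top")["image"][150:330,180:390];s=read_camera("scene")["image"][120:300,180:390]
cv2.imwrite("pics/p4.png",cv2.resize(np.vstack([c,s])[:,:,::-1],None,fx=1.6,fy=1.6))
print(read_state()["force"],read_state()["tool_pos"])
E
```

```text
[-0.67678651 -0.1483847   0.42153649] [0.43309786 0.12110332 0.36668156]
```

View pics/p4.png

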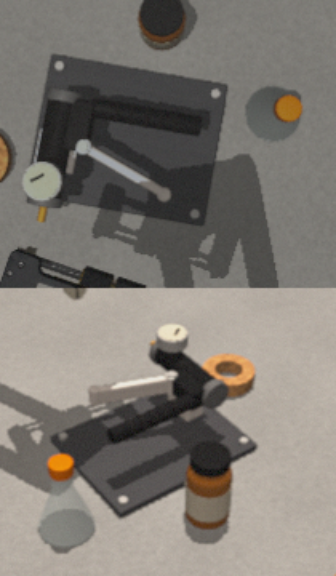

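The lever is fully out again, with its tip at (164,195) as at the start. The arm is clear and all the loose items are in place.

```bash
python3 -c "
from plant import *
print(close_job())"
```

```text
the job is handed in; nothing more can be done
None
```

I pressed the lever against its stop with the outside of the closed fingers at about 16 N and held it there for over 1.2 s, then let it spring fully back out, moved clear with the glassware and cork ring where they stood, and handed the job in (no verdict was returned).

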